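Lay out two repair kits in bay trays

ROBOT

A 7-joint arm with a two-finger parallel gripper is mounted at the origin on a cart in front of the work surface, level with it; the furniture and walls round the work are solid. World frame = base frame: x ahead of the robot, y to its left, z up, the work surface at z = 0. Lengths are in m, angles in rad, forces in N, time in s.
With the tool pointing down it reaches from about 0.425 to 0.925 m from the base axis. Payload 6.8 kg.
Tool frame: the origin (TCP) lies at the very end of the fingers, on their centre line; the grasp point (between the pads) lies 19 mm behind it; z points along the fingers, y is the line along which they close (so a half turn about z gives the same grasp; the last joint's range is limited). The gripper opens to 85 mm and grips with 20 to 120 N. Pads are 22 mm wide; open, the fingers measure 114 mm over their backs; the gripper's body (76 mm by 85 mm) begins 54 mm behind the grasp point. The pads swing forward as they close: fully open they stand 13 mm farther back than shut.
Start: joints at [-1.411, 0.477, 0.022, 1.555, -0.011, 1.109, -0.083], TCP at [0.179, 0.651, 0.231] pointing down, gripper open.
Joint ranges: [-2.96, 2.96], [-0.34, 2.1], [-1.41, 1.46], [0.24, 2.44], [-1.37, 4.51], [0.17, 1.92], [-2.96, 2.96]. Speed limits (rad/s): [2.39, 2.39, 3.14, 3.14, 3.14, 3.14, 3.14].

INTERFACE

Orientations are given as a unit quaternion [w, x, y, z].
In Python, from station import bot gives the robot as it stands.
- The arm moves only by the tool apply_moves, never from a script. Its argument "deltas" is a list of rows, each a list of 3 entries, a list of its own where there are three numbers: the closure, from 0 (fully open) to 1 (shut), then the shift along the tool's x, y, z in units of 0.2 m (1.0 is 0.2 m), then the turn about the tool's z in units of 2 pi rad (1.0 is 2 pi rad). A call has 1 to 12 rows; each row is the pose to reach, as a shift and turn from the pose commanded when the call began, along the tool's axes at that moment, turning the shorter way round; what a row does not reach only later rows make up. A row lasts 1/10 s, in which the tool goes at most 50 mm and 8.59 degrees, less where a joint would pass 70% of its speed; a pose out of reach is approached as far as the arm can. A call with a number of a shift or a turn outside -1 to 1 is refused whole. A call with a gripper value outside its range is refused whole. The fingers move at their own pace and stop on an object; "squeeze" is the grip in N (left out, the last holds). Time passes only in rows, so rows that repeat a pose let the fingers close. It gives the time, the measured TCP pose, the force, the opening and the grip force at its end, in the units of the state.
- bot.get_obs(): the state, without advancing time (a new reading comes with each control period).
- bot.read_camera(name): name is "scene" or "top" or "wrist"; returns a dict with "color" (480x640x3 uint8, red, green, blue), "intrinsics" (3x3 intrinsics, pixels), "k1" (the pictures are not rectified: a ray, as slopes to the right and down, at radius r is drawn at 1 + k1 r^2 times it, then the intrinsics apply), "pose" (4x4, takes a point from camera to world coordinates); the wrist camera has in their place "hand_eye" (4x4, takes a point from camera to tool coordinates, whose origin is the TCP and whose axes are the flange's). Camera axes: x right, y down, z forward; pixel columns grow to the right and rows downward; lengths in m; the calibration is good to about 2 mm. A picture is of the moment at which its call begins: read the wrist's pose just before it. There is no depth.
- bot.hand_in(): hands the job in; it is judged then, once.
Trained networks look in a picture, given as the dict that the camera call returned (one of the last four; its "shot" number tells which), for a name from the list of things; names that differ only in an ending like _2 or _b are one class to them, and where a whole thing is asked for, a point or a joint stands for the part that bears it (a point fixed in the world has none). Each returns a list of dicts, best first, with "confidence" (0 to 1); they miss things now and then, are a little off and sometimes report something else, mostly with a low value. They report only what shows in the picture. A call takes as long as a camera call. They do not tell look-alikes from the thing itself.
- bot.look_for(picture, target): "point" ([x, y, z] in m, in world coordinates, good to about 4 mm: the middle of the surface that is visible of it).
The state is a dict: "t": time; "q": joint angles; "joint_vel": joint speeds; "joint_torque": joint torques, N m; "eef_pos": TCP position; "tool_rot": TCP orientation; "contact_force": force on the tool from outside, world axes, zero at the start; "torque": the same for the moment, N m; "gripper_width": opening from 0.0 (shut) to 1.0 (fully open); "grasp_force": force on a finger pad.
Only numpy, scipy, OpenCV 4.12 (cv2) and the standard library are available. Lean on these libraries where they do the work, as an engineer would, in place of code of your own. Each camera call takes 0.05 s, during which the arm holds its last target. There are 200 camera calls.

TASK

Lay out the two repair kits in the two three-bay wooden trays, using the things that stand in a row just behind the trays (left and right are as the robot sees them). In the tray that has the gear in its middle bay, stand the small white bottle in the bay left of the gear and the slim upright carton in the bay right of the gear. In the tray that has the padlock in its middle bay, stand the taller jar (the one of screws) in the bay left of the padlock, lay the carton of nails flat in the bay right of the padlock, and set the tape measure upright and squarely on top of that carton, lengthwise along it; leave the gear and the padlock in their bays and the shorter jar where it stands.

Things in the scene. Friction and masses are not known exactly. Their poses are not given: they have to be found in the camera images.
- tray_a: fixed light wooden tray, 126 (x) x 282 (y) x 18 mm; floor 7 mm thick, rim and partitions 7 mm wide, 11 mm above the floor. Three bays in a row along y, each 112 x 84 mm inside or more, centres at y = +0.091 (left), 0, -0.091 m (right). Origin: centre of underside; x away from the robot, y to its left, turned up to 0.15 rad. The gear is in its middle bay; either tray may be the left one.
- tray_b: fixed light wooden tray, 126 (x) x 282 (y) x 18 mm; floor 7 mm thick, rim and partitions 7 mm wide, 11 mm above the floor. Three bays in a row along y, each 112 x 84 mm inside or more, centres at y = +0.091 (left), 0, -0.091 m (right). Origin: centre of underside; x away from the robot, y to its left, turned up to 0.15 rad. The padlock is in its middle bay; either tray may be the left one.
- gear: grey metal gear wheel lying flat in the middle bay of tray_a, 62 mm across, 14 mm thick; stays there. Origin: centre of its underside; z up.
- padlock: brass padlock with a steel shackle, standing upright in the middle bay of tray_b, 18 x 42 x 61 mm; stays there. Origin: centre of its underside; z up.
- bottle: small round white plastic bottle with an orange cap, 42 mm diameter, 128 mm high, straight body to about 90 mm, cap 28 mm wide; stands upright. Origin: centre of its underside; z up.
- slim_carton: slim blue carton standing on end, 26 x 26 mm and 85 mm high. Origin: centre of its underside; z up.
- screw_jar: the taller jar: glass with brass screws and a white lid, body 64 mm diameter, 87 mm high, the lid (top 11 mm) 58 mm diameter; stands upright. Origin: centre of its underside; z up.
- nail_carton: heavy brown carton of nails (0.4 kg), 50 (x) x 85 (y) x 42 mm (z), lying flat; to be gripped across its 50 mm; it fits a bay only with its length front to back (along the tray x). Origin: centre of its underside; z up.
- tape_measure: black tape measure standing on its base, 44 (x) x 90 (y) x 69 mm (z); the flat-sided case is 42 mm thick in x and runs from y = -27 to +45 mm, the hook and short tape end stick out low towards -y; to be gripped across the 42 mm. Origin: centre of its underside; z up.
- nail_jar: the shorter jar: glass with steel nails and a brass-coloured lid, 57 mm diameter, 73 mm high; stands behind the work, a bystander to be left alone. Origin: centre of its underside; z up.
Not all that is in view belongs to the job. There is more than one size of the tape_measure; the one meant has the size given above.

How it is judged:
By the outcome, as a careful person would: the job done as asked, in the order asked, and still so for the second after the job is handed in, with the robot touching nothing.
It also fails if it takes over 120 s, if anything falls off the work surface, if the arm or the gripper's body presses on something with over 40 N, if the wrist force passes 120 N, or if a joint passes its speed limit or range.

## Working session

There is one attempt and no reset: what is moved stays moved. The work goes in short steps, Python scripts to look and compute and a tool call to move; the robot and the scene stay as the last step left them, time stands still between calls to the robot, and variables do not carry over. Pictures are saved under pics/ and viewed, at most 14 in all, crops included, and the job is handed in when it is done.

Besides the shell and the picture viewer there is one more tool, called after ">>>" as name([rows], argument=value, ...), one row to a line, values as JSON. apply_moves: Moves the arm, as the interface text tells. Its arguments: {"type":"object","properties":{"deltas":{"type":"array","items":{"type":"array"}},"squeeze":{"type":"number"}},"required":["deltas"]}

```bash
ls; mkdir -p pics; python3 - <<'E'
from station import bot
import cv2
o=bot.get_obs();print(o['t'],o['eef_pos'],o['tool_rot'],o['gripper_width'])
for c in ['scene','top']:
    p=bot.read_camera(c);cv2.imwrite(f'pics/{c}0.png',p['color'][:,:,::-1])
    print(c,p['intrinsics'].tolist(),p['k1'],p['pose'].round(4).tolist())
    for n in ['tray_a','tray_b','gear','padlock','bottle','slim_carton','screw_jar','nail_carton','tape_measure','nail_jar']:
        print(n,[(round(d['confidence'],2),[round(float(v),3) for v in d['point']]) for d in bot.look_for(p,n)])
E
```

```text
pics
0.0 [0.17850744 0.65033822 0.23029067] [-4.11082241e-05  1.33517629e-01  9.91045983e-01 -9.49200959e-04] 0.9986724529655611
scene [[433.2401332149072, 0.0, 313.60761789561496], [0.0, 433.2401332149072, 236.30733752967726], [0.0, 0.0, 1.0]] -0.0790210737888663 [[0.441, -0.6465, 0.6225, 0.0175], [-0.8974, -0.3246, 0.2987, -0.183], [0.009, -0.6904, -0.7234, 0.7033], [0.0, 0.0, 0.0, 1.0]]
tray_a [(0.79, [0.435, 0.171, 0.007])]
tray_b [(0.79, [0.435, 0.171, 0.007])]
gear [(0.89, [0.464, -0.183, 0.023])]
padlock [(0.76, [0.443, 0.194, 0.041])]
bottle [(0.67, [0.592, -0.049, 0.074])]
slim_carton [(0.86, [0.587, -0.148, 0.06])]
screw_jar [(0.9, [0.608, 0.08, 0.085])]
nail_carton [(0.68, [0.588, 0.286, 0.041]), (0.36, [0.592, -0.047, 0.073])]
tape_measure [(0.83, [0.718, 0.371, 0.038]), (0.74, [0.603, 0.17, 0.051]), (0.69, [0.586, -0.044, 0.075])]
nail_jar [(0.96, [0.728, 0.019, 0.069])]
top [[556.2691321458548, 0.0, 320.65905975210154], [0.0, 556.2691321458548, 239.5050398101347], [0.0, 0.0, 1.0]] -0.12071050687399383 [[-0.0149, -0.9803, 0.1969, 0.3761], [-0.9999, 0.0159, 0.0036, 0.0724], [-0.0066, -0.1968, -0.9804, 1.2326], [0.0, 0.0, 0.0, 1.0]]
tray_a [(0.58, [0.454, -0.182, 0.009]), (0.56, [0.438, 0.19, 0.006])]
tray_b [(0.58, [0.454, -0.182, 0.009]), (0.56, [0.438, 0.19, 0.006])]
gear [(0.34, [0.605, 0.182, 0.065])]
padlock [(0.7, [0.448, 0.193, 0.046])]
bottle [(0.77, [0.594, -0.039, 0.093])]
slim_carton [(0.81, [0.594, -0.15, 0.081])]
screw_jar [(0.62, [0.612, 0.087, 0.088])]
nail_carton [(0.95, [0.601, 0.303, 0.041])]
tape_measure [(0.97, [0.607, 0.184, 0.063]), (0.87, [0.723, 0.374, 0.049])]
nail_jar [(0.73, [0.738, 0.026, 0.074])]
```

View pics/scene0.png

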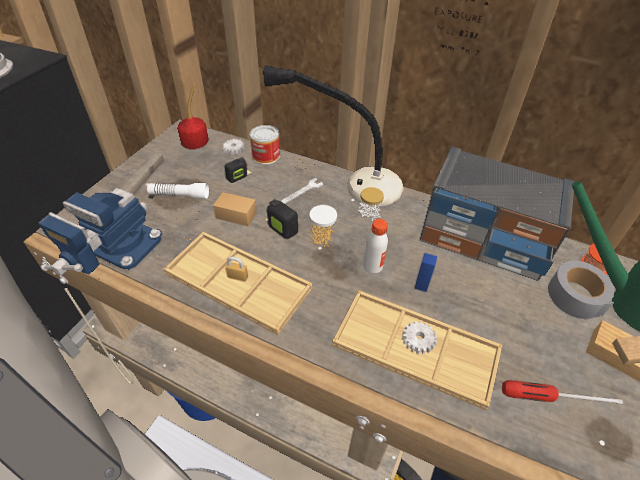

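View pics/top0.png

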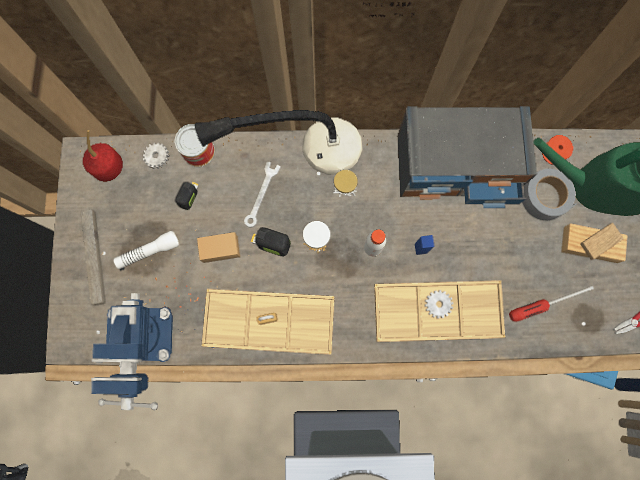

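The padlock tray (tray_b) is on the left, centred around px (268,322) in the top view, and the gear tray is on the right, around (440,312). The row behind them runs, left to right: brown carton (218,247), large tape (272,241), screw jar (316,235), bottle (378,242) and blue carton (425,244). The smaller tape at (187,195) is the decoy.

```bash
cat > h.py <<'E'
from station import bot
import numpy as np, cv2
from scipy.spatial.transform import Rotation as Rot
def T(o):
    w,x,y,z=o['tool_rot'];M=np.eye(4);M[:3,:3]=Rot.from_quat([x,y,z,w]).as_matrix();M[:3,3]=o['eef_pos'];return M
def shot(c):
    o=bot.get_obs();p=bot.read_camera(c)
    p2=dict(p);p2['P']=p['pose'] if 'pose' in p else T(o)@p['hand_eye'];return p,p2
def ray2plane(p,uv,z):
    K=p['intrinsics'];d=np.array([p['k1'],0,0,0,0],float)
    n=cv2.undistortPoints(np.array(uv,float).reshape(-1,1,2),K,d).reshape(-1,2)
    r=np.c_[n,np.ones(len(n))]@p['P'][:3,:3].T;c=p['P'][:3,3]
    return c+r*((z-c[2])/r[:,2])[:,None]
def proj(p,X):
    X=np.atleast_2d(X);Y=(X-p['P'][:3,3])@p['P'][:3,:3]
    n=Y[:,:2]/Y[:,2:];n=n*(1+p['k1']*(n**2).sum(1))[:,None]
    return n@p['intrinsics'][:2,:2].T+p['intrinsics'][:2,2]
def go(x,y,z,ydir=None,cur=None):
    """print shift/turn units; ydir = desired angle (deg, from world +y ccw) of tool y; cur=commanded (x,y,z,yawdeg)"""
    o=bot.get_obs();M=T(o)
    yaw=np.degrees(np.arctan2(-M[0,1],M[1,1]))
    d=M[:3,:3].T@(np.array([x,y,z])-M[:3,3])/.2
    t=0
    if ydir is not None: t=-((ydir-yaw+90)%180-90)/360
    print('t',round(o['t'],2),'pos',M[:3,3].round(4),'yaw',round(yaw,2),'q7',o['q'][6].round(2),'-> shift',d.round(3),'turn',round(t,4),'F',np.round(o['contact_force'],1),'w',round(o['gripper_width'],3),'g',round(float(o['grasp_force']),1))
E
python3 - <<'E'
from h import *
p=bot.read_camera('wrist');print(p['hand_eye'].round(3).tolist(),p['intrinsics'].tolist(),p['k1'])
go(.5,.2,.4,0);go(.5,-.1,.4,0)
P,q=shot('top')
for n,u in {'b':[(207,290),(334,297),(332,354),(203,348)],'a':[(375,284),(502,282),(505,338),(377,341)]}.items():
    X=ray2plane(q,u,.018);print(n,X[:,:2].round(3).tolist(),X.mean(0).round(3))
E
```

```text
[[0.0, -0.948, -0.319, 0.082], [1.0, -0.0, 0.001, 0.001], [-0.001, -0.319, 0.948, -0.142], [0.0, 0.0, 0.0, 1.0]] [[360.8284769230069, 0.0, 316.28708376492693], [0.0, 360.8284769230069, 236.9995030069415], [0.0, 0.0, 1.0]] -0.02035417153091416
t 1.15 pos [0.1786 0.651  0.2313] yaw -15.35 q7 -0.08 -> shift [-2.146 -1.749 -0.844] turn -0.0426 F [ 0.4  0.5 -0.2] w 0.995 g 0.0
t 1.15 pos [0.1786 0.651  0.2313] yaw -15.35 q7 -0.08 -> shift [-2.543 -3.196 -0.844] turn -0.0426 F [ 0.4  0.5 -0.2] w 0.995 g 0.0
b [[0.511, 0.329], [0.491, 0.05], [0.369, 0.056], [0.384, 0.335]] [0.439 0.193 0.018]
a [[0.519, -0.041], [0.517, -0.324], [0.394, -0.322], [0.395, -0.041]] [ 0.456 -0.182  0.018]
```

>>> apply_moves([
  [0, [0, 0, -0.4], 0],
  [0, [-0.25, -0.2, -0.5], 0],
  [0, [-0.5, -0.4, -0.6], 0],
  [0, [-0.75, -0.6, -0.6], 0],
  [0, [-1, -0.8, -0.6], 0],
  [0, [-1, -0.8, -0.6], 0],
])

```text
t: 1.8
eef_pos: [0.3171, 0.46, 0.3501]
tool_rot: [0.0, 0.133, 0.991, 0.001]
contact_force: [0.4, 0.6, 0.6]
gripper_width: 1.001
grasp_force: 0.0
```

>>> apply_moves([
  [0, [-0.25, -0.2, 0], 0],
  [0, [-0.5, -0.4, 0], -0.02],
  [0, [-0.75, -0.6, 0], -0.04],
  [0, [-1, -0.8, 0], -0.0426],
  [0, [-1, -0.9, 0], -0.0426],
  [0, [-1, -0.9, 0], -0.0426],
])

```text
t: 2.4
eef_pos: [0.4637, 0.2295, 0.3499]
tool_rot: [0.001, 0.004, 1.0, -0.0]
contact_force: [-0.5, -0.0, 0.8]
gripper_width: 1.006
grasp_force: 0.0
```

```bash
python3 - <<'E'
from h import *
go(.52,-.05,.35,0)
P,q=shot('wrist');cv2.imwrite('pics/w1.png',q['color'][:,:,::-1]);np.savez('w1.npz',**{k:q[k] for k in ('color','P','intrinsics','k1')})
for n in ['tray_b','padlock','screw_jar','nail_carton','tape_measure','bottle','slim_carton']:
    print(n,[(round(d['confidence'],2),np.round(d['point'],3).tolist()) for d in bot.look_for(P,n)])
E
```

```text
t 2.4 pos [0.4637 0.2295 0.3499] yaw -0.43 q7 1.02 -> shift [-2.920e-01 -1.395e+00  1.000e-03] turn -0.0012 F [-0.5 -0.   0.8] w 1.006 g 0.0
tray_b [(0.77, [0.436, 0.196, 0.008]), (0.59, [0.451, -0.114, 0.01])]
padlock [(0.96, [0.442, 0.198, 0.045])]
screw_jar [(0.63, [0.609, 0.092, 0.087])]
nail_carton []
tape_measure [(0.86, [0.724, 0.369, 0.046]), (0.74, [0.602, 0.183, 0.059])]
bottle [(0.56, [0.595, -0.031, 0.087])]
slim_carton [(0.74, [0.595, -0.135, 0.062])]
```

View w1.

View pics/w1.png

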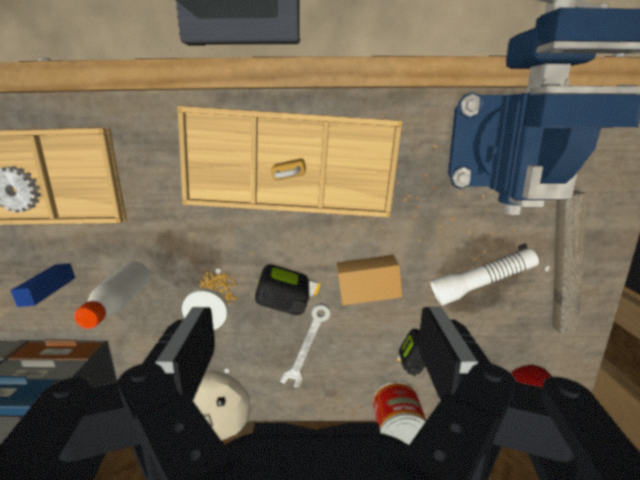

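>>> apply_moves([
  [0, [-0.08, -0.25, 0], 0],
  [0, [-0.16, -0.5, 0], 0],
  [0, [-0.2, -0.75, 0], 0],
  [0, [-0.2, -1, 0], 0],
  [0, [-0.2, -1, 0], 0],
])

```text
t: 3.3
eef_pos: [0.5013, 0.0287, 0.3498]
tool_rot: [0.0, 0.004, 1.0, -0.001]
contact_force: [0.0, 0.7, -0.0]
gripper_width: 0.999
grasp_force: 0.0
```

>>> apply_moves([
  [0, [0, -0.25, 0], 0],
  [0, [0, -0.4, 0], 0],
  [0, [0, -0.4, 0], 0],
])

```text
t: 3.6
eef_pos: [0.5011, -0.0487, 0.3498]
tool_rot: [0.0, 0.003, 1.0, -0.001]
contact_force: [0.5, -0.5, 1.6]
gripper_width: 1.002
grasp_force: 0.0
```

```bash
python3 - <<'E'
from h import *
go(.592,-.04,.2,0)
P,q=shot('wrist');cv2.imwrite('pics/w2.png',q['color'][:,:,::-1]);np.savez('w2.npz',**{k:q[k] for k in ('color','P','intrinsics','k1')})
for n in ['tray_a','gear','screw_jar','bottle','slim_carton']:
    print(n,[(round(d['confidence'],2),np.round(d['point'],3).tolist()) for d in bot.look_for(P,n)])
E
```

```text
t 3.6 pos [ 0.5011 -0.0487  0.3498] yaw -0.34 q7 1.59 -> shift [-0.454  0.047  0.749] turn -0.0009 F [ 0.5 -0.5  1.6] w 1.002 g 0.0
tray_a [(0.91, [0.434, 0.192, 0.008]), (0.6, [0.452, -0.188, 0.009])]
gear [(0.61, [0.471, -0.183, 0.02]), (0.44, [0.452, -0.189, 0.009])]
screw_jar [(0.71, [0.615, 0.083, 0.087]), (0.4, [0.436, 0.189, 0.008])]
bottle [(0.66, [0.592, -0.042, 0.098])]
slim_carton [(0.69, [0.591, -0.146, 0.076])]
```

View pics/w2.png

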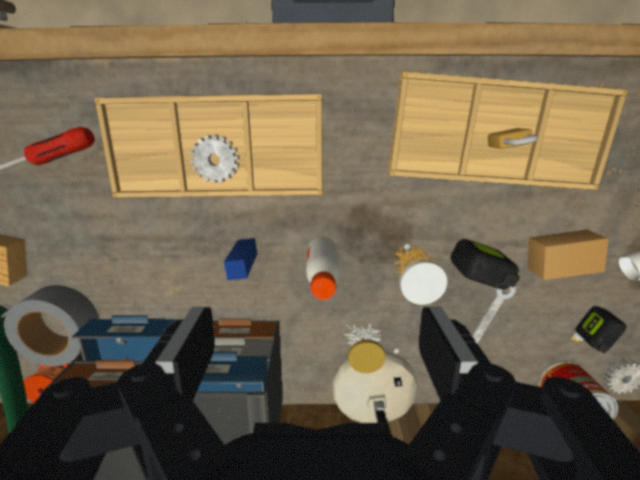

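```bash
cat >> h.py <<'E'
def load(f):
    z=np.load(f);return {k:z[k] for k in z.files}
def triang(items):
    A=np.zeros((3,3));b=np.zeros(3)
    for p,uv in items:
        c=p['P'][:3,3];d=ray2plane(p,[uv],0)[0]-c;d/=np.linalg.norm(d);Q=np.eye(3)-np.outer(d,d);A+=Q;b+=Q@c
    return np.linalg.solve(A,b)
def blob(p,f,roi):
    hsv=cv2.cvtColor(p['color'],cv2.COLOR_RGB2HSV).astype(int);m=f(hsv)
    r=np.zeros_like(m);r[roi[1]:roi[3],roi[0]:roi[2]]=m[roi[1]:roi[3],roi[0]:roi[2]]
    n,l,s,c=cv2.connectedComponentsWithStats(r.astype(np.uint8));i=1+s[1:,4].argmax();return c[i],l==i
def trayfit(p,uv):
    X=ray2plane(p,uv,.018)[:,:2];b=np.array([[.063,.141],[.063,-.141],[-.063,-.141],[-.063,.141]])
    X0=X-X.mean(0);a=np.arctan2((b[:,0]*X0[:,1]-b[:,1]*X0[:,0]).sum(),(b*X0).sum())
    R=np.array([[np.cos(a),-np.sin(a)],[np.sin(a),np.cos(a)]]);print('tray',X.mean(0).round(4),'deg',np.degrees(a).round(2),'res',(X0-b@R.T).round(4).tolist(),'left',(X.mean(0)+R@[0,.091]).round(4),'right',(X.mean(0)+R@[0,-.091]).round(4))
E
python3 - <<'E'
from h import *
P,t=shot('top');w1,w2=load('w1.npz'),load('w2.npz')
cv2.imwrite('pics/top1.png',t['color'][:,:,::-1])
# corners order: far-left, far-right, near-right, near-left (robot view)
trayfit(w2,[(322,194),(116,196),(96,100),(321,95)])
trayfit(t,[(375,284),(502,282),(505,338),(377,341)])
trayfit(w1,[(390,217),(181,206),(179,107),(402,121)])
trayfit(w2,[(598,188),(390,175),(405,73),(626,91)])
trayfit(t,[(207,290),(334,297),(332,354),(203,348)])
org=lambda h:(h[...,0]<12)&(h[...,1]>180)&(h[...,2]>150)
blu=lambda h:(h[...,0]>108)&(h[...,0]<125)&(h[...,1]>150)
c,m=blob(w2,org,(295,260,345,310));d,_=blob(t,org,(365,222,395,250))
print('cap',c,d,ray2plane(w2,[c],.118),ray2plane(t,[d],.118),triang([(w2,c),(t,d)]))
for p,roi in((w2,(215,230,265,290)),(t,(410,230,440,260)),(w1,(0,250,90,320))):
    c,m=blob(p,blu,roi);h=cv2.convexHull(np.argwhere(m)[:,::-1].astype(np.int32));print('slim',c,m.sum(),cv2.approxPolyDP(h,2,True).reshape(-1,2).tolist())
hsv=cv2.cvtColor(w2['color'],cv2.COLOR_RGB2HSV)
wh=lambda h:(h[...,1]<40)&(h[...,2]>200)
c,m=blob(w2,wh,(390,255,455,310));d,m2=blob(t,wh,(300,218,334,255));print('lid',c,d,m.sum(),m2.sum(),ray2plane(w2,[c],.087),ray2plane(t,[d],.087))
big=cv2.resize(w2['color'][220:300,215:345],None,fx=6,fy=6,interpolation=cv2.INTER_CUBIC);cv2.imwrite('pics/c1.png',big[:,:,::-1])
E
```

```text
tray [ 0.4579 -0.1792] deg 0.48 res [[-0.0011, -0.0022], [-0.0027, 0.0034], [0.0022, 0.0011], [0.0017, -0.0023]] left [ 0.4571 -0.0882] right [ 0.4586 -0.2702]
tray [ 0.4562 -0.1822] deg -0.19 res [[-0.0011, 0.0005], [-0.0014, -0.0007], [0.0015, 0.0007], [0.001, -0.0004]] left [ 0.4565 -0.0912] right [ 0.4559 -0.2732]
tray [0.4424 0.1947] deg -3.91 res [[-0.001, -0.0003], [0.0006, -0.0017], [0.0004, 0.0029], [0.0, -0.0009]] left [0.4486 0.2855] right [0.4362 0.1039]
tray [0.4417 0.1942] deg -3.91 res [[-0.0023, -0.0003], [-0.0012, 0.0], [0.0016, 0.0025], [0.0019, -0.0022]] left [0.4479 0.285 ] right [0.4355 0.1034]
tray [0.4388 0.1925] deg -3.47 res [[0.0004, -0.0005], [-0.0016, 0.0016], [0.0013, 0.0006], [-0.0001, -0.0017]] left [0.4443 0.2833] right [0.4333 0.1017]
cap [322.56682028 287.31336406] [377.2        235.64761905] [[ 0.60609866 -0.04082113  0.118     ]] [[ 0.60612448 -0.03944696  0.118     ]] [ 0.60676031 -0.04021877  0.1161235 ]
slim [239.34065934 260.56043956] 728 [[253, 241], [255, 252], [246, 275], [228, 278], [225, 261], [239, 241]]Traceback (most recent call last):
  File "<stdin>", line 15, in <module>
  File "h.py", line 36, in blob
    n,l,s,c=cv2.connectedComponentsWithStats(r.astype(np.uint8));i=1+s[1:,4].argmax();return c[i],l==i
                                                                     ~~~~~~~~~~~~~~^^
ValueError: attempt to get argmax of an empty sequence
```

```bash
python3 - <<'E'
from h import *
w1,w2=load('w1.npz'),load('w2.npz')
X=ray2plane(w2,[(246,275),(228,278),(225,261)],.085);print(X.round(4).tolist(),'c',((X[0]+X[2])/2).round(4))
print(ray2plane(w2,[(253,241),(239,241)],0).round(4))
from station import bot
c=cv2.imread('pics/top1.png') if False else cv2.imread('pics/top0.png')
t,q=shot('top');print(ray2plane(q,[(425,243)],.085).round(4))
go(.6065,-.040,.18,0)
E
```

```text
[[0.6053, -0.1347, 0.085], [0.6092, -0.1573, 0.085], [0.5865, -0.159, 0.085]] c [ 0.5959 -0.1469  0.085 ]
[[ 0.5906 -0.1393  0.    ]
 [ 0.5905 -0.1595  0.    ]]
[[ 0.5955 -0.1432  0.085 ]]
t 4.0 pos [ 0.5014 -0.0436  0.3493] yaw 0.12 q7 1.59 -> shift [-0.525  0.017  0.847] turn 0.0003 F [-0.4 -0.9  0.3] w 0.999 g 0.0
```

>>> apply_moves([
  [0, [-0.25, 0.02, 0.1], 0],
  [0, [-0.45, 0.02, 0.3], 0],
  [0, [-0.525, 0.02, 0.5], 0],
  [0, [-0.525, 0.02, 0.7], 0],
  [0, [-0.525, 0.02, 0.847], 0],
  [0, [-0.525, 0.02, 0.847], 0],
])

```text
t: 4.6
eef_pos: [0.6034, -0.0398, 0.1755]
tool_rot: [-0.004, -0.001, 1.0, -0.0]
contact_force: [-0.4, 0.9, -0.4]
gripper_width: 0.996
grasp_force: 0.0
```

```bash
python3 - <<'E'
from h import *
P,q=shot('wrist');cv2.imwrite('pics/w3.png',q['color'][:,:,::-1])
print(proj(q,[[.6065,-.04,.128],[.6065,-.04,0],[.596,-.146,.085]]).round(1))
go(.6065,-.040,.06,0)
E
```

```text
[[313.7 273.1]
 [314.6 215.9]
 [157.9 232.9]]
t 4.65 pos [ 0.6052 -0.0403  0.1785] yaw 0.03 q7 1.76 -> shift [-0.009  0.002  0.592] turn 0.0001 F [0.1 0.  0. ] w 1.002 g 0.0
```

View pics/w3.png

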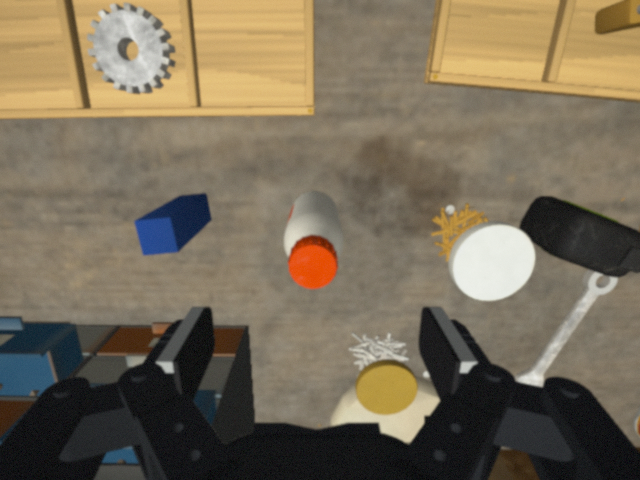

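>>> apply_moves([
  [0, [0, 0, 0.2], 0],
  [0, [0, 0, 0.4], 0],
  [0, [0, 0, 0.55], 0],
  [0, [0, 0, 0.59], 0],
  [0, [0, 0, 0.59], 0],
  [1, [0, 0, 0.59], 0],
  [1, [0, 0, 0.59], 0],
  [1, [0, 0, 0.59], 0],
  [1, [0, 0, 0.59], 0],
  [1, [0, 0, 0.59], 0],
  [1, [0, 0, 0.59], 0],
  [1, [0, 0, 0.59], 0],
], squeeze=40)

```text
t: 5.85
eef_pos: [0.6076, -0.041, 0.0638]
tool_rot: [0.001, 0.0, 1.0, 0.0]
contact_force: [-0.6, -0.1, 6.2]
gripper_width: 0.468
grasp_force: 39.6
```

```bash
python3 - <<'E'
from h import *
go(.4565,-.0895,.068,0)
E
```

```text
t 5.85 pos [ 0.6076 -0.041   0.0638] yaw -0.02 q7 1.83 -> shift [ 0.755 -0.243 -0.023] turn -0.0001 F [-0.6 -0.1  6.2] w 0.468 g 39.6
```

>>> apply_moves([
  [1, [0, 0, -0.15], 0],
  [1, [0, 0, -0.3], 0],
  [1, [0.15, -0.05, -0.3], 0],
  [1, [0.35, -0.11, -0.3], 0],
  [1, [0.55, -0.18, -0.3], 0],
  [1, [0.7, -0.23, -0.3], 0],
  [1, [0.75, -0.243, -0.3], 0],
  [1, [0.75, -0.243, -0.3], 0],
  [1, [0.75, -0.243, -0.15], 0],
  [1, [0.75, -0.243, -0.08], 0],
  [1, [0.75, -0.243, -0.08], 0],
  [1, [0.75, -0.243, -0.08], 0],
])

```text
t: 7.05
eef_pos: [0.4577, -0.0893, 0.0783]
tool_rot: [0.0, -0.0, 1.0, -0.0]
contact_force: [0.1, -0.7, -0.6]
gripper_width: 0.463
grasp_force: 41.3
```

```bash
python3 - <<'E'
from h import *
go(.4565,-.0895,.068,0)
P,q=shot('wrist');cv2.imwrite('pics/w4.png',q['color'][:,:,::-1])
E
```

```text
t 7.05 pos [ 0.4577 -0.0893  0.0783] yaw 0.03 q7 1.92 -> shift [ 0.006 -0.001  0.051] turn 0.0001 F [ 0.1 -0.7 -0.6] w 0.463 g 41.3
```

View pics/w4.png

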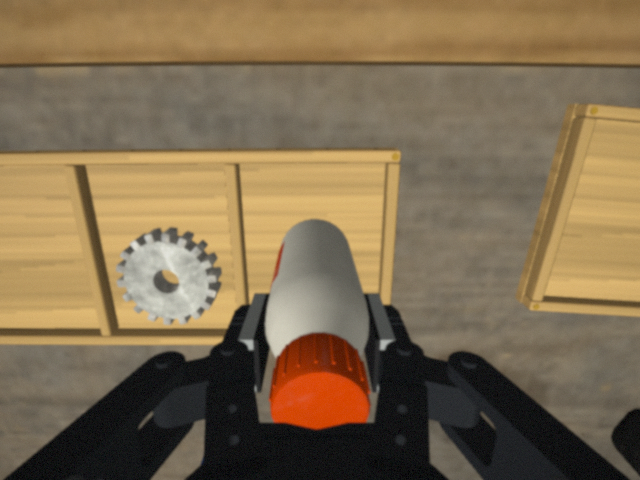

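>>> apply_moves([
  [1, [0, 0, 0.02], 0],
  [1, [0, 0, 0.035], 0],
  [1, [0, 0, 0.04], 0],
  [1, [0, 0, 0.04], 0],
  [0.2, [0, 0, 0.04], 0],
  [0, [0, 0, 0.04], 0],
  [0, [0, 0, 0.04], 0],
  [0, [0, 0, 0.04], 0],
  [0, [0, 0, -0.1], 0],
  [0, [0, 0, -0.3], 0],
  [0, [0, 0, -0.5], 0],
  [0, [0, 0, -0.6], 0],
])

```text
t: 8.3
eef_pos: [0.4575, -0.0899, 0.2009]
tool_rot: [0.002, 0.0, 1.0, 0.0]
contact_force: [0.3, -0.5, 0.8]
gripper_width: 1.001
grasp_force: 0.0
```

```bash
python3 - <<'E'
from h import *
go(.597,-.146,.19,7)
P,q=shot('wrist');cv2.imwrite('pics/w5.png',q['color'][:,:,::-1])
org=lambda h:(h[...,0]<12)&(h[...,1]>180)&(h[...,2]>150)
t,q=shot('top');c,_=blob(q,org,(340,200,420,420));print(c,ray2plane(q,[c],.123))
E
```

```text
t 8.3 pos [ 0.4575 -0.0899  0.2009] yaw -0.03 q7 1.76 -> shift [-0.697 -0.28   0.057] turn -0.0195 F [ 0.3 -0.5  0.8] w 1.001 g 0.0
[403.2   313.325] [[ 0.44652384 -0.08551285  0.123     ]]
```

>>> apply_moves([
  [0, [-0.15, -0.06, 0], -0.005],
  [0, [-0.35, -0.14, 0.05], -0.01],
  [0, [-0.55, -0.22, 0.15], -0.0195],
  [0, [-0.68, -0.27, 0.25], -0.0195],
  [0, [-0.7, -0.28, 0.28], -0.0195],
  [0, [-0.7, -0.28, 0.28], -0.0195],
])

```text
t: 9.0
eef_pos: [0.5949, -0.1457, 0.1393]
tool_rot: [-0.002, -0.061, 0.998, 0.0]
contact_force: [0.3, -0.3, -0.4]
gripper_width: 1.002
grasp_force: 0.0
```

```bash
python3 - <<'E'
from h import *
P,q=shot('wrist');cv2.imwrite('pics/w6.png',q['color'][:,:,::-1])
blu=lambda h:(h[...,0]>108)&(h[...,0]<125)&(h[...,1]>150)
c,m=blob(q,blu,(220,150,420,420));h=cv2.convexHull(np.argwhere(m)[:,::-1].astype(np.int32))
H=cv2.approxPolyDP(h,3,True).reshape(-1,2);print(H.tolist());print(ray2plane(q,H,.085)[:,:2].round(4).tolist());print(ray2plane(q,H,0)[:,:2].round(4).tolist())
go(.597,-.146,.035,7)
org=lambda h:(h[...,0]<12)&(h[...,1]>180)&(h[...,2]>150)
t,q=shot('top');c,_=blob(q,org,(340,200,420,420));print(c,ray2plane(q,[c],.118))
E
```

```text
[[328, 285], [289, 284], [288, 250], [297, 214], [325, 215]]
[[0.6081, -0.1357], [0.6103, -0.159], [0.5887, -0.1617], [0.5666, -0.1588], [0.5653, -0.1431]]
[[0.6488, -0.1275], [0.6519, -0.1609], [0.621, -0.1648], [0.5894, -0.1606], [0.5875, -0.1381]]
t 9.05 pos [ 0.5948 -0.1455  0.1406] yaw 6.97 q7 2.1 -> shift [-0.012 -0.004  0.528] turn -0.0001 F [-0.8 -0.2  0. ] w 1.001 g 0.0
[404.13392857 309.14285714] [[ 0.45514618 -0.08843045  0.118     ]]
```

View pics/w6.png

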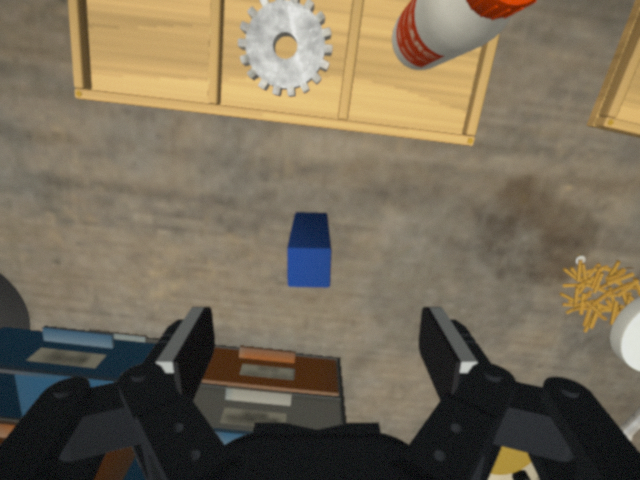

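>>> apply_moves([
  [0, [-0.016, -0.014, 0.2], 0],
  [0, [-0.016, -0.014, 0.4], 0],
  [0, [-0.016, -0.014, 0.5], 0],
  [0, [-0.016, -0.014, 0.525], 0],
  [1, [-0.016, -0.014, 0.525], 0],
  [1, [-0.016, -0.014, 0.525], 0],
  [1, [-0.016, -0.014, 0.525], 0],
  [1, [-0.016, -0.014, 0.525], 0],
  [1, [-0.016, -0.014, 0.525], 0],
  [1, [-0.016, -0.014, 0.525], 0],
  [1, [-0.016, -0.014, 0.525], 0],
  [1, [-0.016, -0.014, 0.525], 0],
], squeeze=40)

```text
t: 10.3
eef_pos: [0.6007, -0.1481, 0.0382]
tool_rot: [0.001, -0.061, 0.998, -0.0]
contact_force: [-0.4, 0.1, 7.4]
gripper_width: 0.3
grasp_force: 45.5
```

```bash
python3 - <<'E'
from h import *
go(.457,-.2715,.046,0)
E
```

```text
t 10.3 pos [ 0.6007 -0.1481  0.0382] yaw 7.01 q7 2.17 -> shift [ 0.788 -0.525 -0.04 ] turn 0.0195 F [-0.4  0.1  7.4] w 0.3 g 45.5
```

>>> apply_moves([
  [1, [0, 0, -0.15], 0],
  [1, [0.05, 0, -0.3], 0],
  [1, [0.2, -0.13, -0.3], 0],
  [1, [0.4, -0.26, -0.3], 0.01],
  [1, [0.6, -0.4, -0.3], 0.0195],
  [1, [0.74, -0.5, -0.3], 0.0195],
  [1, [0.778, -0.525, -0.3], 0.0195],
  [1, [0.778, -0.525, -0.3], 0.0195],
  [1, [0.778, -0.525, -0.15], 0.0195],
  [1, [0.778, -0.525, -0.08], 0.0195],
  [1, [0.778, -0.525, -0.08], 0.0195],
])

```text
t: 11.4
eef_pos: [0.4579, -0.2691, 0.0511]
tool_rot: [-0.002, -0.001, 1.0, 0.001]
contact_force: [0.1, 0.7, -0.9]
gripper_width: 0.301
grasp_force: 44.5
```

```bash
python3 - <<'E'
from h import *
go(.457,-.2715,.045,0)
P,q=shot('wrist');cv2.imwrite('pics/w7.png',q['color'][:,:,::-1])
E
```

```text
t 11.4 pos [ 0.4579 -0.2691  0.0511] yaw 0.13 q7 2.35 -> shift [ 0.005 -0.012  0.03 ] turn 0.0004 F [ 0.1  0.7 -0.9] w 0.301 g 44.5
```

View pics/w7.png

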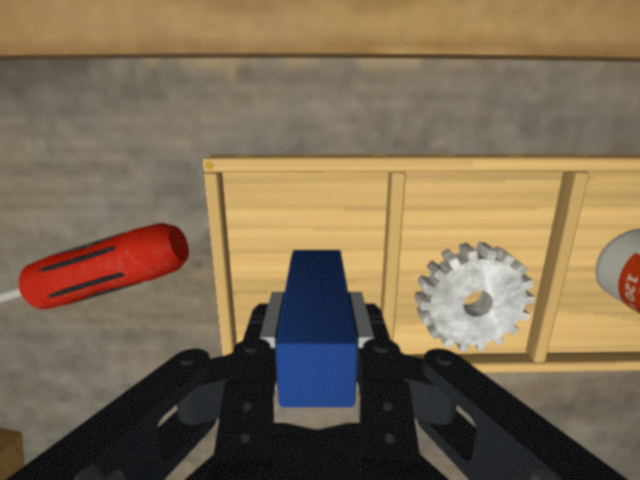

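>>> apply_moves([
  [1, [0, -0.01, 0.02], 0],
  [1, [0, -0.01, 0.035], 0],
  [1, [0, -0.01, 0.035], 0],
  [0.6, [0, -0.01, 0.035], 0],
  [0.3, [0, -0.01, 0.035], 0],
  [0.3, [0, -0.01, 0.035], 0],
  [0.3, [0, -0.01, 0.035], 0],
  [0.2, [0, -0.01, -0.1], 0],
  [0, [0, -0.01, -0.3], 0],
  [0, [0, -0.01, -0.55], 0],
  [0, [0, -0.01, -0.8], 0],
])

```text
t: 12.55
eef_pos: [0.4575, -0.273, 0.2145]
tool_rot: [-0.001, 0.0, 1.0, 0.0]
contact_force: [1.2, -0.2, 1.0]
gripper_width: 1.0
grasp_force: 0.0
```

```bash
python3 - <<'E'
from h import *
t,q=shot('top');w2=load('w2.npz')
wh=lambda h:(h[...,1]<45)&(h[...,2]>190)
c,m=blob(w2,wh,(390,255,455,310));d,m2=blob(q,wh,(300,218,334,255));print('lid',c,d,m.sum(),m2.sum(),ray2plane(w2,[c],.087),ray2plane(q,[d],.087))
go(.61,.086,.25,0)
E
```

```text
lid [423.400818   283.10497614] [316.09122203 233.77452668] 1467 581 [[0.61674255 0.0846293  0.087     ]] [[0.61863452 0.08598538 0.087     ]]
t 12.6 pos [ 0.4613 -0.2759  0.2225] yaw -0.11 q7 2.2 -> shift [-0.742  1.811 -0.136] turn -0.0003 F [ 2.1 -2.5  4.6] w 1.003 g 0.0
```

>>> apply_moves([
  [0, [-0.1, 0.2, -0.1], 0.02],
  [0, [-0.2, 0.45, -0.1], 0.045],
  [0, [-0.3, 0.7, -0.1], 0.068],
  [0, [-0.4, 0.9, -0.1], 0.09],
  [0, [-0.5, 1, -0.1], 0.113],
  [0, [-0.55, 1, -0.1], 0.136],
  [0, [-0.6, 1, -0.1], 0.159],
  [0, [-0.6, 1, -0.1], 0.182],
  [0, [-0.6, 1, -0.1], 0.205],
  [0, [-0.6, 1, -0.1], 0.228],
  [0, [-0.6, 1, -0.1], 0.25],
  [0, [-0.6, 1, -0.1], 0.25],
])

```text
t: 13.8
eef_pos: [0.5781, -0.0729, 0.2328]
tool_rot: [-0.0, 0.708, 0.707, -0.0]
contact_force: [-0.7, -0.6, 0.8]
gripper_width: 1.0
grasp_force: 0.0
```

```bash
python3 - <<'E'
from h import *
go(.6175,.0855,.17,-90)
E
```

```text
t 13.8 pos [ 0.5781 -0.0729  0.2328] yaw -90.07 q7 0.38 -> shift [0.793 0.196 0.313] turn -0.0002 F [-0.7 -0.6  0.8] w 1.0 g 0.0
```

>>> apply_moves([
  [0, [0.2, 0.05, 0], 0],
  [0, [0.45, 0.11, 0.1], 0],
  [0, [0.65, 0.16, 0.2], 0],
  [0, [0.78, 0.196, 0.3], 0],
  [0, [0.793, 0.196, 0.313], 0],
  [0, [0.793, 0.196, 0.313], 0],
])

```text
t: 14.4
eef_pos: [0.6169, 0.086, 0.1696]
tool_rot: [-0.0, 0.706, 0.709, -0.001]
contact_force: [0.9, -1.5, 1.6]
gripper_width: 1.0
grasp_force: 0.0
```

```bash
python3 - <<'E'
from h import *
P,q=shot('wrist');cv2.imwrite('pics/w8.png',q['color'][:,:,::-1]);np.savez('w8.npz',**{k:q[k] for k in ('color','P','intrinsics','k1')})
wh=lambda h:(h[...,1]<45)&(h[...,2]>190)
c,m=blob(q,wh,(200,150,440,420));print(c,m.sum(),ray2plane(q,[c],.087).round(4), proj(q,[[.6175,.0855,.087]]))
go(.6175,.0855,.035,-90)
E
```

```text
[318.36846067 246.5907038 ] 5314 [[0.6184 0.0873 0.087 ]] [[316.94734832 249.14125112]]
t 14.45 pos [0.6174 0.0843 0.1706] yaw -89.94 q7 0.19 -> shift [0.007 0.001 0.678] turn 0.0002 F [0.3 0.1 0.8] w 0.999 g 0.0
```

View pics/w8.png

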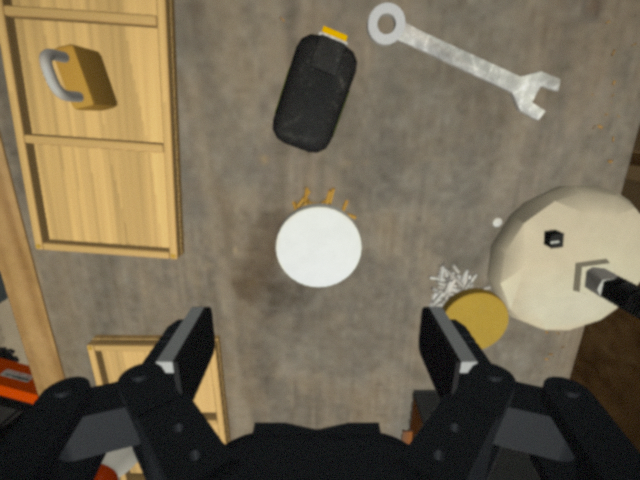

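>>> apply_moves([
  [0, [0.01, 0.003, 0.2], 0],
  [0, [0.01, 0.003, 0.4], 0],
  [0, [0.01, 0.003, 0.58], 0],
  [0, [0.01, 0.003, 0.67], 0],
  [0, [0.01, 0.003, 0.67], 0],
  [1, [0.01, 0.003, 0.67], 0],
  [1, [0.01, 0.003, 0.67], 0],
  [1, [0.01, 0.003, 0.67], 0],
  [1, [0.01, 0.003, 0.67], 0],
  [1, [0.01, 0.003, 0.67], 0],
  [1, [0.01, 0.003, 0.67], 0],
], squeeze=60)

```text
t: 15.55
eef_pos: [0.6197, 0.0869, 0.0392]
tool_rot: [0.001, 0.707, 0.707, 0.001]
contact_force: [-1.4, -1.3, 6.4]
gripper_width: 0.723
grasp_force: 65.5
```

```bash
python3 - <<'E'
from h import *
go(.447,.285,.045,-93.8)
E
```

```text
t 15.55 pos [0.6197 0.0869 0.0392] yaw -90.03 q7 0.29 -> shift [ 0.99  -0.864 -0.032] turn 0.0105 F [-1.4 -1.3  6.4] w 0.723 g 65.5
```

>>> apply_moves([
  [1, [0, 0, -0.2], 0],
  [1, [0, 0, -0.4], 0],
  [1, [0, 0, -0.5], -0.02],
  [1, [0.2, -0.17, -0.5], -0.04],
  [1, [0.4, -0.34, -0.5], -0.06],
  [1, [0.6, -0.51, -0.5], -0.08],
  [1, [0.8, -0.69, -0.5], -0.1],
  [1, [0.95, -0.82, -0.5], -0.12],
  [1, [0.99, -0.855, -0.5], -0.14],
  [1, [0.99, -0.855, -0.5], -0.14],
  [1, [0.99, -0.855, -0.5], -0.14],
])

```text
t: 16.65
eef_pos: [0.448, 0.285, 0.1375]
tool_rot: [0.001, 0.34, 0.94, 0.001]
contact_force: [-0.5, -1.2, -2.4]
gripper_width: 0.727
grasp_force: 68.0
```

```bash
python3 - <<'E'
from h import *
go(.447,.285,.054,-40)
P,q=shot('wrist');cv2.imwrite('pics/w9.png',q['color'][:,:,::-1])
E
```

```text
t 16.65 pos [0.448  0.285  0.1375] yaw -39.79 q7 0.48 -> shift [ 0.004 -0.004  0.417] turn 0.0006 F [-0.5 -1.2 -2.4] w 0.727 g 68.0
```

View pics/w9.png

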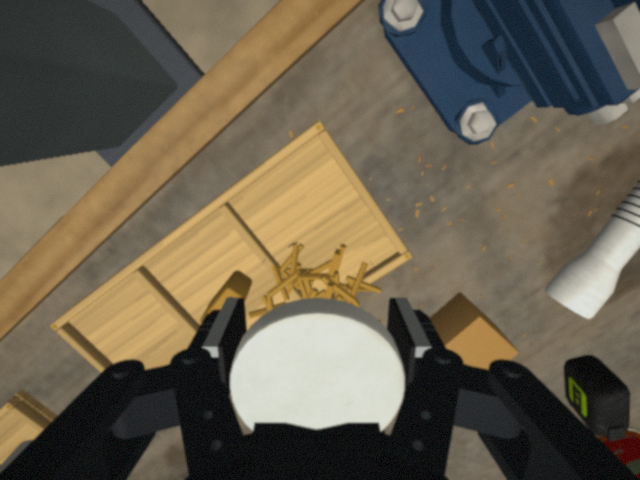

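>>> apply_moves([
  [1, [0, 0, 0.2], 0],
  [1, [0, 0, 0.35], 0],
  [1, [0, 0, 0.42], 0],
  [1, [0, 0, 0.45], 0],
  [1, [0, 0, 0.462], 0],
  [1, [0, 0, 0.462], 0],
])

```text
t: 17.3
eef_pos: [0.4474, 0.2835, 0.0462]
tool_rot: [-0.001, 0.34, 0.94, -0.001]
contact_force: [-7.4, -6.8, 17.2]
gripper_width: 0.719
grasp_force: 70.0
```

```bash
python3 - <<'E'
from h import *
go(.447,.285,.2,-40)
E
```

```text
t 17.3 pos [0.4474 0.2835 0.0462] yaw -39.81 q7 0.58 -> shift [ 0.007  0.003 -0.769] turn 0.0005 F [-7.4 -6.8 17.2] w 0.719 g 70.0
```

>>> apply_moves([
  [1, [0, 0, 0], 0],
  [0.2, [0, 0, 0], 0],
  [0, [0, 0, 0], 0],
  [0, [0, 0, 0], 0],
  [0, [0, 0, 0], 0],
  [0, [0, 0, -0.2], 0],
  [0, [0, 0, -0.4], 0],
  [0, [0, 0, -0.6], 0],
  [0, [0, 0, -0.75], 0],
  [0, [0, 0, -0.75], 0],
])

```text
t: 18.3
eef_pos: [0.4496, 0.287, 0.1981]
tool_rot: [0.002, 0.339, 0.941, 0.004]
contact_force: [0.5, 0.4, 0.1]
gripper_width: 1.0
grasp_force: 0.0
```

```bash
python3 - <<'E'
from h import *
P,q=shot('wrist');cv2.imwrite('pics/w10.png',q['color'][:,:,::-1]);np.savez('w10.npz',**{k:q[k] for k in ('color','P','intrinsics','k1')})
wh=lambda h:(h[...,1]<45)&(h[...,2]>190)
c,m=blob(q,wh,(200,150,440,420));print(c,m.sum(),ray2plane(q,[c],.094).round(4))
go(.59,.3,.2,-90)
E
```

```text
[309.96550209 238.42803779] 4551 [[0.4487 0.2844 0.094 ]]
t 18.35 pos [0.4482 0.2865 0.1959] yaw -39.6 q7 0.43 -> shift [-0.503  0.504 -0.018] turn 0.14 F [-0.7 -0.3 -0.9] w 1.001 g 0.0
```

View pics/w10.png

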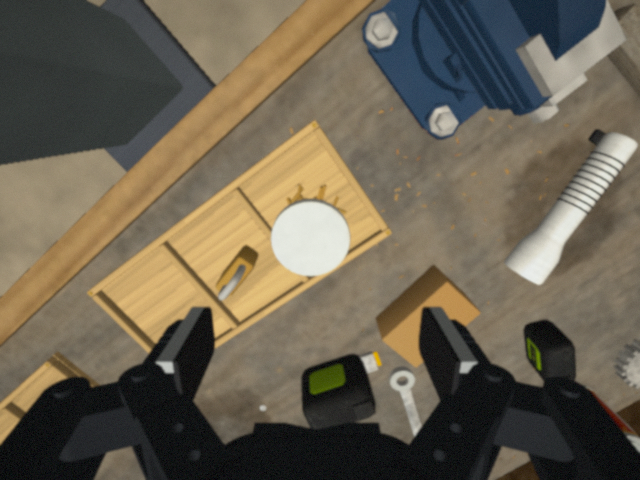

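```bash
cat >> h.py <<'E'
from scipy.optimize import minimize
def boxfit(p,mask,x0,dims):
    """dims: x0,x1,y0,y1,h, z0 ; x0 param (x,y,yaw rad)"""
    a,b,c,d,h,z0=dims
    C=np.array([[i,j,k] for i in(a,b) for j in(c,d) for k in(z0,z0+h)])
    S=4;mk=cv2.resize(mask.astype(np.uint8)*255,None,fx=S,fy=S,interpolation=cv2.INTER_LINEAR)>127
    def cost(v):
        R=np.array([[np.cos(v[2]),-np.sin(v[2])],[np.sin(v[2]),np.cos(v[2])]])
        X=C.copy();X[:,:2]=C[:,:2]@R.T+v[:2]
        u=((proj(p,X)+.5)*S).astype(np.int32);m=np.zeros(mk.shape,np.uint8);cv2.fillConvexPoly(m,cv2.convexHull(u),1)
        m=m>0;return 1-(m&mk).sum()/max((m|mk).sum(),1)
    x0=np.array(x0,float)
    r=minimize(cost,x0,method='Nelder-Mead',options=dict(initial_simplex=np.vstack([x0,x0+[.012,0,0],x0+[0,.012,0],x0+[0,0,.15]]),xatol=1e-4,fatol=1e-4))
    return r.x,r.fun
brn=lambda h:(h[...,0]>8)&(h[...,0]<20)&(h[...,1]>105)
def big(p,f,roi):
    c,m=blob(p,f,roi);k=np.ones((5,5),np.uint8);m=cv2.morphologyEx(m.astype(np.uint8),cv2.MORPH_CLOSE,k);return m>0
E
python3 - <<'E'
from h import *
w1,w2,w10=map(load,('w1.npz','w2.npz','w10.npz'))
t,q=shot('top')
for n,p,roi in(('w1',w1,(320,235,415,315)),('w2',w2,(515,220,620,290)),('top',q,(190,225,248,270)),('w10',w10,(370,255,490,375))):
    hs=cv2.cvtColor(p['color'],cv2.COLOR_RGB2HSV);m=big(p,brn,roi);v,f=boxfit(p,m,[.597,.3,.1],(-.025,.025,-.0425,.0425,.042,0))
    print(n,m.sum(),v.round(4),round(f,3))
drk=lambda h:(h[...,2]<70)|((h[...,0]>25)&(h[...,0]<50)&(h[...,1]>120))
for n,p,roi in(('w1',w1,(245,255,318,318)),('w2',w2,(445,230,525,295)),('top',q,(245,222,298,262)),('w8',load('w8.npz'),(265,25,365,160))):
    m=big(p,drk,roi);res=[]
    for a in(-.3,np.pi-.3):
        v,f=boxfit(p,m,[.605,.184,a],(-.021,.021,-.027,.045,.069,0));res.append((v.round(4).tolist(),round(f,3)))
    print(n,m.sum(),res)
E
```

```text
w1 2626 [0.6056 0.304  0.1556] 0.05
w2 3244 [0.6054 0.305  0.1152] 0.052
top 978 [0.6056 0.306  0.1637] 0.082
w10 4373 [0.6057 0.3042 0.1342] 0.274
w1 2029 [([0.6052, 0.1755, -0.3401], np.float64(0.241)), ([0.6135, 0.1889, 2.7805], np.float64(0.241))]
w2 2183 [([0.6069, 0.172, -0.5043], np.float64(0.203)), ([0.6158, 0.188, 2.6537], np.float64(0.204))]
top 703 [([0.6103, 0.1743, -0.3954], np.float64(0.188)), ([0.618, 0.1917, 2.7685], np.float64(0.189))]
w8 6713 [([0.6116, 0.1705, -0.3135], np.float64(0.178)), ([0.6171, 0.1876, 2.8385], np.float64(0.179))]
```

```bash
python3 - <<'E'
from h import *
go(.6055,.3045,.12,-82)
E
```

```text
t 18.4 pos [0.4472 0.2859 0.1944] yaw -39.59 q7 0.43 -> shift [-0.551  0.576  0.373] turn 0.1178 F [-0.1  0.2 -1. ] w 1.002 g 0.0
```

>>> apply_moves([
  [0, [-0.15, 0.15, 0], 0.022],
  [0, [-0.3, 0.31, 0], 0.044],
  [0, [-0.45, 0.46, 0.1], 0.066],
  [0, [-0.54, 0.57, 0.2], 0.088],
  [0, [-0.551, 0.576, 0.3], 0.11],
  [0, [-0.551, 0.576, 0.37], 0.1178],
  [0, [-0.551, 0.576, 0.37], 0.1178],
  [0, [-0.551, 0.576, 0.37], 0.1178],
])

```text
t: 19.2
eef_pos: [0.6048, 0.3035, 0.1188]
tool_rot: [-0.0, 0.656, 0.755, -0.001]
contact_force: [-0.9, -0.4, -0.5]
gripper_width: 1.0
grasp_force: 0.0
```

```bash
python3 - <<'E'
from h import *
P,q=shot('wrist');cv2.imwrite('pics/w11.png',q['color'][:,:,::-1])
m=big(q,brn,(215,100,420,330));print(m.sum(),boxfit(q,m,[.6055,.3045,.14],(-.025,.025,-.0425,.0425,.042,0)))
go(.6055,.3045,.012,-82)
E
```

```text
10092 (array([0.60504599, 0.30373051, 0.14421316]), np.float64(0.029419191919191956))
t 19.25 pos [0.6053 0.3038 0.1198] yaw -81.95 q7 0.02 -> shift [0.004 0.002 0.539] turn 0.0001 F [-0.5 -0.   0.2] w 1.003 g 0.0
```

View pics/w11.png

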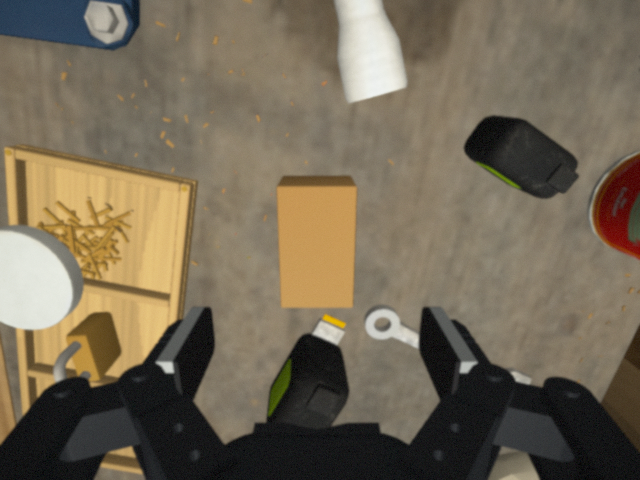

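>>> apply_moves([
  [0, [0, 0, 0.2], 0],
  [0, [0, 0, 0.4], 0],
  [0, [0, 0, 0.5], 0],
  [0, [0, 0, 0.535], 0],
  [0, [0, 0, 0.535], 0],
  [1, [0, 0, 0.535], 0],
  [1, [0, 0, 0.535], 0],
  [1, [0, 0, 0.535], 0],
  [1, [0, 0, 0.535], 0],
  [1, [0, 0, 0.535], 0],
  [1, [0, 0, 0.535], 0],
  [1, [0, 0, 0.535], 0],
], squeeze=80)

```text
t: 20.45
eef_pos: [0.6064, 0.3045, 0.015]
tool_rot: [0.0, 0.656, 0.755, 0.001]
contact_force: [-1.6, -0.4, 7.7]
gripper_width: 0.567
grasp_force: 85.7
```

```bash
python3 - <<'E'
from h import *
go(.4355,.103,.02,-3.8)
E
```

```text
t 20.45 pos [0.6064 0.3045 0.015 ] yaw -82.01 q7 0.09 -> shift [-0.879 -0.986 -0.028] turn -0.2173 F [-1.6 -0.4  7.7] w 0.567 g 85.7
```

>>> apply_moves([
  [1, [0, 0, -0.2], 0],
  [1, [0, 0, -0.4], 0],
  [1, [0, 0, -0.6], 0],
  [1, [-0.12, -0.14, -0.6], -0.023],
  [1, [-0.27, -0.3, -0.6], -0.046],
  [1, [-0.42, -0.46, -0.6], -0.069],
  [1, [-0.57, -0.62, -0.6], -0.092],
  [1, [-0.72, -0.8, -0.6], -0.115],
  [1, [-0.84, -0.94, -0.6], -0.138],
  [1, [-0.879, -0.98, -0.6], -0.161],
  [1, [-0.879, -0.98, -0.6], -0.184],
  [1, [-0.879, -0.98, -0.6], -0.207],
])

```text
t: 21.65
eef_pos: [0.4351, 0.102, 0.1333]
tool_rot: [0.0, 0.063, 0.998, 0.0]
contact_force: [0.7, 0.3, -4.1]
gripper_width: 0.568
grasp_force: 85.7
```

>>> apply_moves([
  [1, [0, 0, 0], -0.0103],
  [1, [0, 0, 0], -0.0103],
  [1, [0, 0, 0], -0.0103],
])

```text
t: 21.95
eef_pos: [0.4356, 0.1024, 0.1331]
tool_rot: [-0.0, 0.034, 0.999, 0.0]
contact_force: [0.0, 1.1, -4.5]
gripper_width: 0.571
grasp_force: 85.7
```

```bash
python3 - <<'E'
from h import *
go(.4355,.103,.022,-3.8)
P,q=shot('wrist');cv2.imwrite('pics/w12.png',q['color'][:,:,::-1])
E
```

```text
t 21.95 pos [0.4356 0.1024 0.1331] yaw -3.92 q7 1.33 -> shift [0.    0.003 0.556] turn -0.0003 F [ 0.   1.1 -4.5] w 0.571 g 85.7
```

View pics/w12.png

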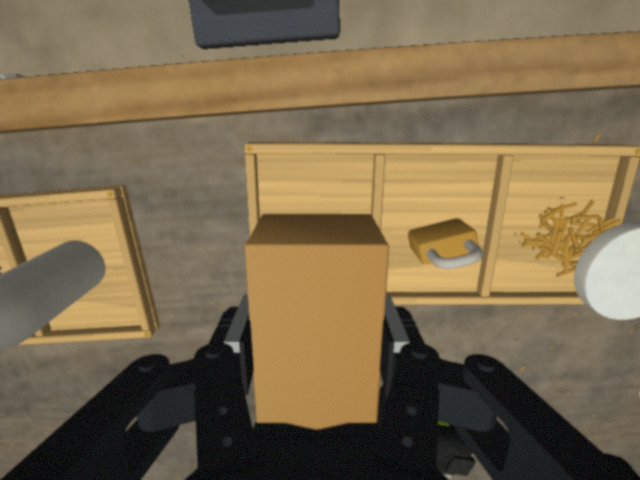

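>>> apply_moves([
  [1, [0, 0, 0.2], 0],
  [1, [0, 0, 0.4], 0],
  [1, [0, 0, 0.5], 0],
  [1, [0, 0, 0.54], 0],
  [1, [0, 0, 0.558], 0],
  [1, [0, 0, 0.562], 0],
  [1, [0, 0, 0.562], 0],
])

```text
t: 22.7
eef_pos: [0.436, 0.1026, 0.0219]
tool_rot: [0.0, 0.034, 0.999, 0.0]
contact_force: [-0.0, 0.2, -3.0]
gripper_width: 0.567
grasp_force: 85.8
```

```bash
python3 - <<'E'
from h import *
go(.4355,.103,.022,-3.8)
E
```

```text
t 22.7 pos [0.436  0.1026 0.0219] yaw -3.85 q7 1.5 -> shift [ 0.003  0.002 -0.001] turn -0.0001 F [-0.   0.2 -3. ] w 0.567 g 85.8
```

>>> apply_moves([
  [1, [0, 0, 0.005], 0],
  [0.3, [0, 0, 0.005], 0],
  [0.2, [0, 0, 0], 0],
  [0.2, [0, 0, 0], 0],
  [0.2, [0, 0, 0], 0],
  [0.2, [0, 0, -0.15], 0],
  [0, [0, 0, -0.35], 0],
  [0, [0, 0, -0.6], 0],
  [0, [0, 0, -0.85], 0],
  [0, [0, 0, -0.85], 0],
  [0, [0, 0, -0.85], 0],
])

```text
t: 23.8
eef_pos: [0.4364, 0.1033, 0.1917]
tool_rot: [0.001, 0.033, 0.999, 0.001]
contact_force: [0.0, 0.3, -0.3]
gripper_width: 0.999
grasp_force: 0.0
```

```bash
python3 - <<'E'
from h import *
P,q=shot('wrist');cv2.imwrite('pics/w13.png',q['color'][:,:,::-1]);np.savez('w13.npz',**{k:q[k] for k in ('color','P','intrinsics','k1')})
h=cv2.cvtColor(q['color'],cv2.COLOR_RGB2HSV)
for u in [(300,270),(316,240)]+[tuple(proj(q,[[.4355+dx,.103+dy,z]])[0].astype(int)) for dx,dy,z in((0,0,.049),(0,.035,.007),(.05,0,.007))]: print(u,h[u[1],u[0]])
go(.61,.184,.2,-110)
E
```

```text
(300, 270) [ 19 125 204]
(316, 240) [ 18 143 182]
(np.int64(313), np.int64(219)) [ 17 138 186]
(np.int64(351), np.int64(204)) [ 20 122 217]
(np.int64(317), np.int64(257)) [ 18 142 185]
t 23.85 pos [0.4354 0.1029 0.1904] yaw -3.77 q7 1.26 -> shift [-0.845  0.462 -0.048] turn -0.2049 F [-0.3 -0.2 -0.6] w 1.002 g 0.0
```

>>> apply_moves([
  [0, [-0.1, 0.05, -0.05], 0.0235],
  [0, [-0.25, 0.13, -0.05], 0.047],
  [0, [-0.4, 0.2, -0.05], 0.0705],
  [0, [-0.55, 0.29, -0.05], 0.094],
  [0, [-0.7, 0.37, -0.05], 0.1175],
  [0, [-0.82, 0.42, -0.05], 0.141],
  [0, [-0.86, 0.44, -0.05], 0.1645],
  [0, [-0.86, 0.44, -0.05], 0.188],
  [0, [-0.86, 0.44, -0.05], 0.2115],
  [0, [-0.86, 0.44, -0.05], 0.235],
  [0, [-0.86, 0.44, -0.05], 0.2585],
  [0, [-0.86, 0.44, -0.05], 0.282],
])

```text
t: 25.05
eef_pos: [0.6121, 0.1785, 0.1979]
tool_rot: [-0.0, 0.797, 0.604, -0.002]
contact_force: [0.3, -0.5, -0.6]
gripper_width: 0.997
grasp_force: 0.0
```

```bash
python3 - <<'E'
from h import *
go(.613,.18,.19,-106)
P,q=shot('wrist');cv2.imwrite('pics/w14.png',q['color'][:,:,::-1]);np.savez('w14.npz',**{k:q[k] for k in ('color','P','intrinsics','k1')})
drk=lambda h:(h[...,2]<75)|((h[...,0]>25)&(h[...,0]<50)&(h[...,1]>120))
m=big(q,drk,(215,80,420,360));print(m.sum())
for r in range(100,360,10):
    c=np.where(m[r])[0]
    if len(c): print(r,c.min(),c.max(),ray2plane(q,[(c.min(),r),(c.max(),r)],.069)[:,:2].round(4).tolist())
E
```

```text
t 25.05 pos [0.6121 0.1785 0.1979] yaw -105.69 q7 -0.19 -> shift [0.009 0.002 0.04 ] turn 0.0008 F [ 0.3 -0.5 -0.6] w 0.997 g 0.0
4267
170 302 335 [[0.6135, 0.2246], [0.6372, 0.218]]
180 297 343 [[0.6078, 0.2185], [0.641, 0.2091]]
190 295 346 [[0.6041, 0.2116], [0.6413, 0.2012]]
200 294 345 [[0.6012, 0.2044], [0.6387, 0.1939]]
210 294 344 [[0.5989, 0.1969], [0.636, 0.1864]]
220 293 343 [[0.5958, 0.1894], [0.6333, 0.1789]]
230 293 342 [[0.5935, 0.1816], [0.6305, 0.1712]]
240 293 341 [[0.591, 0.1736], [0.6277, 0.1633]]
250 295 338 [[0.5901, 0.165], [0.6233, 0.1558]]
```

View pics/w14.png

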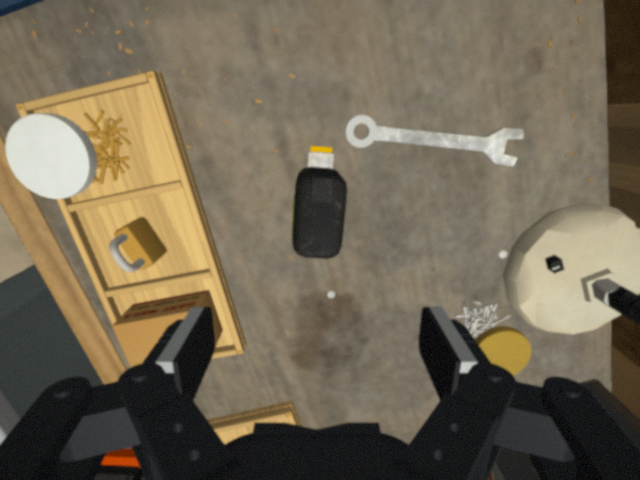

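>>> apply_moves([
  [0, [0.019, 0.005, 0], 0.008],
  [0, [0.019, 0.005, 0.2], 0.008],
  [0, [0.019, 0.005, 0.4], 0.008],
  [0, [0.019, 0.005, 0.6], 0.008],
  [0, [0.019, 0.005, 0.75], 0.008],
  [0, [0.019, 0.005, 0.8], 0.008],
  [0, [0.019, 0.005, 0.8], 0.008],
])

```text
t: 25.8
eef_pos: [0.6137, 0.1816, 0.0383]
tool_rot: [-0.0, 0.81, 0.587, -0.002]
contact_force: [0.3, 0.1, -0.1]
gripper_width: 0.997
grasp_force: 0.0
```

```bash
python3 - <<'E'
from h import *
go(.614,.182,.03,-108.5)
P,q=shot('wrist');cv2.imwrite('pics/w15.png',q['color'][:,:,::-1])
drk=lambda h:(h[...,2]<75)|((h[...,0]>25)&(h[...,0]<50)&(h[...,1]>120))
m=big(q,drk,(225,80,410,300))
for r in range(80,300,20):
    c=np.where(m[r])[0]
    if len(c): print(r,c.min(),c.max())
E
```

```text
t 25.8 pos [0.6137 0.1816 0.0383] yaw -108.14 q7 -0.1 -> shift [0.002 0.001 0.042] turn 0.001 F [ 0.3  0.1 -0.1] w 0.997 g 0.0
220 299 312
240 276 359
260 271 369
280 267 372
```

>>> apply_moves([
  [0, [0, 0, 0.035], 0.001],
  [0, [0, 0, 0.035], 0.001],
  [1, [0, 0, 0.035], 0.001],
  [1, [0, 0, 0.035], 0.001],
  [1, [0, 0, 0.035], 0.001],
  [1, [0, 0, 0.035], 0.001],
  [1, [0, 0, 0.035], 0.001],
  [1, [0, 0, 0.035], 0.001],
  [1, [0, 0, 0.035], 0.001],
], squeeze=60)

```text
t: 26.75
eef_pos: [0.6155, 0.1827, 0.0345]
tool_rot: [-0.0, 0.812, 0.584, 0.0]
contact_force: [-2.1, -0.1, 5.5]
gripper_width: 0.471
grasp_force: 59.8
```

```bash
python3 - <<'E'
from h import *
go(.4355,.103,.1,-3.8)
P,q=shot('wrist');cv2.imwrite('pics/w16.png',q['color'][:,:,::-1]);np.savez('w16.npz',**{k:q[k] for k in ('color','P','intrinsics','k1')})
# carton pose from earlier views
for f in('w13.npz','w14.npz'):
    p=load(f);h=cv2.cvtColor(p['color'],cv2.COLOR_RGB2HSV)
    for u in proj(p,[[.4355+dx,.103+dy,.049] for dx,dy in((0,0),(.02,.015),(-.02,-.015))]).astype(int):print(f,u,h[u[1],u[0]] if 0<=u[1]<480 and 0<=u[0]<640 else '')
t,q=shot('top');u=proj(q,[[.4355,.103,.049]])[0].astype(int);h=cv2.cvtColor(q['color'],cv2.COLOR_RGB2HSV)
print(u);print(h[u[1]-24:u[1]+26:4,u[0]-20:u[0]+22:4].tolist())
E
```

```text
t 26.75 pos [0.6155 0.1827 0.0345] yaw -108.54 q7 -0.1 -> shift [-0.664 -0.726 -0.328] turn 0.209 F [-2.1 -0.1  5.5] w 0.471 g 59.8
w13.npz [313 219] [ 17 138 186]
w13.npz [333 241] [ 17 147 185]
w13.npz [293 196] [ 18 139 185]
w14.npz [159 342] [24 32 40]
w14.npz [172 324] [ 18 129  73]
w14.npz [146 359] [18 92 47]
[309 322]
[[[20, 97, 221], [22, 88, 235], [23, 85, 240], [22, 83, 240], [19, 95, 218], [18, 98, 213], [18, 99, 152], [17, 106, 157], [17, 107, 174], [18, 98, 224], [21, 92, 227]], [[21, 94, 225], [23, 81, 240], [23, 80, 241], [17, 116, 215], [17, 117, 214], [17, 116, 214], [17, 114, 215], [17, 114, 215], [19, 101, 224], [22, 85, 238], [22, 82, 240]], [[20, 95, 220], [21, 89, 229], [22, 87, 232], [17, 119, 213], [17, 116, 215], [17, 114, 214], [17, 110, 215], [17, 111, 216], [17, 108, 214], [20, 91, 226], [20, 92, 227]], [[20, 95, 225], [19, 95, 221], [18, 97, 198], [17, 116, 215], [17, 115, 215], [17, 115, 215], [18, 111, 215], [17, 110, 216], [16, 113, 199], [19, 93, 221], [20, 91, 225]], [[20, 94, 226], [20, 93, 221], [17, 104, 199], [17, 117, 214], [17, 115, 216], [17,
[... 770 characters left out ...]
18, 104, 165]], [[18, 100, 212], [20, 92, 228], [17, 120, 204], [17, 119, 212], [17, 117, 214], [17, 114, 215], [17, 110, 215], [17, 110, 214], [21, 88, 233], [22, 86, 235], [18, 104, 198]], [[19, 100, 202], [21, 89, 226], [17, 119, 207], [17, 116, 214], [17, 116, 214], [17, 114, 212], [17, 111, 214], [18, 109, 215], [21, 91, 231], [22, 85, 233], [19, 96, 222]], [[19, 96, 212], [20, 94, 225], [21, 90, 227], [21, 90, 229], [18, 97, 211], [18, 97, 195], [18, 104, 199], [17, 106, 203], [20, 94, 224], [20, 93, 221], [20, 94, 225]], [[19, 97, 215], [20, 94, 220], [20, 92, 222], [20, 93, 222], [20, 93, 223], [20, 93, 223], [20, 91, 224], [20, 91, 224], [20, 91, 224], [20, 91, 225], [21, 95, 228]]]
```

```bash
python3 - <<'E'
from h import *
yel=lambda h:(h[...,0]>18)&(h[...,0]<30)&(h[...,1]>170)&(h[...,2]>150)
a=np.radians(18.5);u=np.array([np.sin(a),np.cos(a)])
L=[]
for f,roi in(('w14.npz',(295,135,350,165)),('w8.npz',(310,15,360,50)),('w1.npz',(300,275,330,300))):
    p=load(f);c,m=blob(p,yel,roi);ys,xs=np.where(m);L.append((p,c))
    X=ray2plane(p,np.c_[xs,ys],.012)[:,:2]@u
    print(f,c,m.sum(),'along max',X.max().round(4),'min',X.min().round(4))
X=triang(L);print('triang yellow centroid',X.round(4),X[:2]@u)
g=bot.get_obs()['eef_pos'];print('tcp along',g[:2]@u,'lat',g[:2]@[u[1],-u[0]],'yellow lat',X[:2]@[u[1],-u[0]])
t,q=shot('top')
f=lambda h:(h[...,0]<=18)&(h[...,1]>105)&(h[...,2]>195)
m=big(q,f,(285,292,335,352));print(m.sum(),boxfit(q,m,[.436,.103,-.067+np.pi/2],(-.025,.025,-.0425,.0425,.0,.049)))
E
```

```text
w14.npz [320.71153846 148.65384615] 104 along max 0.4211 min 0.4168
w8.npz [334.18705036  32.67625899] 139 along max 0.418 min 0.4141
w1.npz [317.1 288.5] 20 along max 0.4183 min 0.4157
triang yellow centroid [6.300e-01 2.304e-01 3.000e-04] 0.4183682947087165
tcp along 0.3685436959148234 lat 0.5257307862715765 yellow lat 0.5243708233168107
944 (array([0.43908897, 0.10471534, 1.49258856]), np.float64(0.043664767270631955))
```

```bash
python3 - <<'E'
from h import *
p=load('w13.npz')
for s in(128,132):
    f=lambda h:(h[...,0]<=18)&(h[...,1]>s)&(h[...,2]>140)
    m=big(p,f,(240,120,400,330));ys,xs=np.where(m);print(m.sum(),xs.min(),xs.max(),ys.min(),ys.max(),boxfit(p,m,[.4375,.1035,-.067+np.pi/2],(-.025,.025,-.0425,.0425,.042,.007)))
o=bot.get_obs();M=T(o);d=M[:3,:3].T@(np.array([.442,.1035,.0345+.049])-M[:3,3])/.2;print(d,np.array(o['eef_pos']))
E
```

```text
6019 284 347 168 270 (array([0.44147872, 0.10390871, 1.50157854]), np.float64(0.07930352652089612))
5937 284 346 170 269 (array([0.44128836, 0.10403943, 1.50021852]), np.float64(0.08682847958731932))
[-0.65107482 -0.69641425 -0.24588081] [0.61549243 0.18269292 0.03448161]
```

>>> apply_moves([
  [1, [0, 0, -0.2], 0],
  [1, [0, 0, -0.4], 0],
  [1, [0, 0, -0.6], -0.023],
  [1, [-0.12, -0.12, -0.6], -0.046],
  [1, [-0.24, -0.24, -0.6], -0.069],
  [1, [-0.36, -0.38, -0.6], -0.092],
  [1, [-0.48, -0.5, -0.6], -0.115],
  [1, [-0.58, -0.62, -0.6], -0.138],
  [1, [-0.65, -0.69, -0.6], -0.161],
  [1, [-0.65, -0.69, -0.6], -0.184],
  [1, [-0.65, -0.69, -0.6], -0.207],
  [1, [-0.65, -0.69, -0.6], -0.23],
])

```text
t: 28.1
eef_pos: [0.4425, 0.103, 0.1536]
tool_rot: [-0.0, 0.22, 0.975, 0.0]
contact_force: [0.2, -0.3, -2.2]
gripper_width: 0.467
grasp_force: 61.8
```

>>> apply_moves([
  [1, [0, 0, 0], -0.023],
  [1, [0, 0, 0], -0.046],
  [1, [0, 0, 0], -0.061],
  [1, [0, 0, 0], -0.061],
  [1, [0, 0, 0], -0.061],
])

```text
t: 28.6
eef_pos: [0.4427, 0.1029, 0.1535]
tool_rot: [-0.0, 0.035, 0.999, -0.0]
contact_force: [0.6, 0.1, -1.8]
gripper_width: 0.468
grasp_force: 61.8
```

```bash
python3 - <<'E'
from h import *
go(.444,.104,.0835,-4)
P,q=shot('wrist');cv2.imwrite('pics/w17.png',q['color'][:,:,::-1]);np.savez('w17.npz',**{k:q[k] for k in ('color','P','intrinsics','k1')})
h=cv2.cvtColor(q['color'],cv2.COLOR_RGB2HSV)
# near top edge of carton in this view
for r in range(90,300,6): print(r,[tuple(h[r,c]) for c in (275,300)],end=' ')
E
```

```text
t 28.6 pos [0.4427 0.1029 0.1535] yaw -3.96 q7 1.33 -> shift [-0.006  0.006  0.35 ] turn 0.0001 F [ 0.6  0.1 -1.8] w 0.468 g 61.8
90 [(np.uint8(18), np.uint8(126), np.uint8(180)), (np.uint8(17), np.uint8(125), np.uint8(194))] 96 [(np.uint8(18), np.uint8(124), np.uint8(197)), (np.uint8(18), np.uint8(121), np.uint8(187))] 102 [(np.uint8(18), np.uint8(68), np.uint8(123)), (np.uint8(19), np.uint8(52), np.uint8(138))] 108 [(np.uint8(17), np.uint8(60), np.uint8(149)), (np.uint8(19), np.uint8(54), np.uint8(136))] 114 [(np.uint8(21), np.uint8(59), np.uint8(143)), (np.uint8(15), np.uint8(55), np.uint8(143))] 120 [(np.uint8(19), np.uint8(58), np.uint8(149)), (np.uint8(20), np.uint8(58), np.uint8(140))] 126 [(np.uint8(18), np.uint8(64), np.uint8(148)), (np.uint8(21), np.uint8(58), np.uint8(144))] 132 [(np.uint8(19), np.uint8(125), np.uint8(188)), (np.uint8(20), np.uint8(125), np.uint8(177))] 138 [(np.uint8(20), np.uint8(116), np.uint8(230)), (np.uint8(21), np.uint8(119), np.uint8(230))] 144 [(np.uint8(20), np.uint8(116), np.uint8(224)), (np.uint8(20), np.uint8(118), np.uint8(224))] 150 [(np.uin
[... 1655 characters left out ...]
nt8(27)), (np.uint8(90), np.uint8(11), np.uint8(23))] 258 [(np.uint8(30), np.uint8(16), np.uint8(31)), (np.uint8(13), np.uint8(62), np.uint8(29))] 264 [(np.uint8(0), np.uint8(7), np.uint8(39)), (np.uint8(23), np.uint8(29), np.uint8(35))] 270 [(np.uint8(30), np.uint8(7), np.uint8(39)), (np.uint8(45), np.uint8(57), np.uint8(27))] 276 [(np.uint8(15), np.uint8(23), np.uint8(44)), (np.uint8(40), np.uint8(14), np.uint8(55))] 282 [(np.uint8(0), np.uint8(17), np.uint8(45)), (np.uint8(12), np.uint8(23), np.uint8(55))] 288 [(np.uint8(24), np.uint8(25), np.uint8(51)), (np.uint8(53), np.uint8(17), np.uint8(59))] 294 [(np.uint8(150), np.uint8(5), np.uint8(48)), (np.uint8(15), np.uint8(15), np.uint8(67))]
```

```bash
python3 - <<'E'
from h import *
p=load('w17.npz');h=cv2.cvtColor(p['color'],cv2.COLOR_RGB2HSV)
print([tuple(map(int,h[r,300])) for r in range(160,187)])
for r in range(176,182,5): print('row',r,[(c,*map(int,h[r,c])) for c in list(range(278,292))+list(range(338,362))])
for r in (170,171,172,173):print(r,ray2plane(p,[(300,r)],.049).round(4))
for r in (162,164,165):print(r,ray2plane(p,[(300,r)],.007).round(4))
yel=lambda h:(h[...,0]>18)&(h[...,0]<30)&(h[...,1]>170)&(h[...,2]>150)
c,m=blob(p,yel,(270,150,370,250));ys,xs=np.where(m);print(c,ys.min(),ys.max(),xs.min(),xs.max())
for z in(.119,.125,.131):print(ray2plane(p,[(c[0],ys.min()),(c[0],ys.max())],z).round(4).tolist())
E
```

```text
[(20, 119, 225), (19, 123, 219), (18, 125, 185), (19, 129, 136), (17, 140, 102), (17, 135, 100), (17, 141, 101), (17, 145, 107), (18, 149, 115), (17, 144, 133), (17, 137, 166), (17, 139, 192), (17, 137, 210), (17, 137, 212), (18, 138, 210), (17, 136, 212), (18, 137, 211), (18, 140, 208), (18, 140, 211), (18, 135, 211), (18, 137, 211), (18, 137, 210), (18, 138, 211), (19, 146, 210), (20, 175, 211), (23, 226, 223), (25, 255, 235)]
row 176 [(278, 19, 121, 227), (279, 19, 126, 219), (280, 18, 131, 213), (281, 18, 135, 213), (282, 18, 136, 212), (283, 17, 133, 214), (284, 18, 136, 208), (285, 18, 135, 211), (286, 18, 137, 212), (287, 17, 135, 215), (288, 17, 137, 212), (289, 17, 135, 215), (290, 17, 135, 213), (291, 18, 136, 212), (338, 17, 141, 214), (339, 17, 146, 210), (340, 17, 144, 211), (341, 17, 146, 204), (342, 18, 144, 212), (343, 18, 149, 209), (344, 18, 146, 206), (345, 19, 148, 207), (346, 18, 146, 208), (347, 17, 145, 213), (348, 17, 145, 207), (349, 17, 143, 208), (350, 17, 143, 200), (351, 18, 137, 196), (352, 18, 125, 214), (353, 20, 118, 229), (354, 21, 117, 232), (355, 2
[... 646 characters left out ...]
 209), (348, 18, 145, 208), (349, 17, 144, 205), (350, 17, 144, 198), (351, 17, 135, 195), (352, 18, 124, 206), (353, 19, 122, 221), (354, 20, 118, 226), (355, 20, 117, 225), (356, 20, 117, 227), (357, 20, 117, 227), (358, 20, 116, 226), (359, 20, 118, 227), (360, 20, 117, 227), (361, 20, 118, 229)]
170 [[0.3951 0.0966 0.049 ]]
171 [[0.3958 0.0965 0.049 ]]
172 [[0.3964 0.0965 0.049 ]]
173 [[0.3971 0.0964 0.049 ]]
162 [[0.3947 0.0949 0.007 ]]
164 [[0.3962 0.0947 0.007 ]]
165 [[0.397  0.0947 0.007 ]]
[314.23690205 189.24373576] 184 195 294 335
[[0.3927, 0.1067, 0.119], [0.3981, 0.1063, 0.119]]
[[0.3916, 0.1068, 0.125], [0.3969, 0.1064, 0.125]]
[[0.3905, 0.1069, 0.131], [0.3956, 0.1065, 0.131]]
```

>>> apply_moves([
  [1, [-0.004, 0, 0.12], 0],
  [1, [-0.004, 0, 0.24], 0],
  [1, [-0.004, 0, 0.31], 0],
  [1, [-0.004, 0, 0.335], 0],
  [1, [-0.004, 0, 0.345], 0],
  [1, [-0.004, 0, 0.35], 0],
  [1, [-0.004, 0, 0.35], 0],
])

```text
t: 29.35
eef_pos: [0.4443, 0.1033, 0.0842]
tool_rot: [0.0, 0.033, 0.999, 0.0]
contact_force: [-0.1, 0.6, -1.9]
gripper_width: 0.471
grasp_force: 61.7
```

```bash
python3 - <<'E'
from h import *
go(.4435,.103,.0835,-4)
E
```

```text
t 29.35 pos [0.4443 0.1033 0.0842] yaw -3.81 q7 1.45 -> shift [ 0.004 -0.002  0.003] turn 0.0005 F [-0.1  0.6 -1.9] w 0.471 g 61.7
```

Now a gentle touch down until the force shows contact.

>>> apply_moves([
  [1, [0.003, 0, 0.006], 0],
  [1, [0.003, 0, 0.008], 0],
  [1, [0.003, 0, 0.01], 0],
  [1, [0.003, 0, 0.01], 0],
])

```text
t: 29.75
eef_pos: [0.4442, 0.1034, 0.0833]
tool_rot: [0.001, 0.033, 0.999, 0.001]
contact_force: [-3.5, -1.3, 15.9]
gripper_width: 0.469
grasp_force: 64.1
```

>>> apply_moves([
  [1, [0, 0, -0.006], 0],
  [1, [0, 0, -0.006], 0],
  [0.45, [0, 0, -0.006], 0],
  [0.3, [0, 0, -0.006], 0],
  [0.2, [0, 0, -0.006], 0],
  [0.2, [0, 0, -0.006], 0],
  [0.2, [0, 0, -0.006], 0],
  [0.2, [0, 0, -0.15], 0],
  [0, [0, 0, -0.35], 0],
  [0, [0, 0, -0.6], 0],
  [0, [0, 0, -0.8], 0],
  [0, [0, 0, -0.8], 0],
])

```text
t: 30.95
eef_pos: [0.4464, 0.104, 0.2466]
tool_rot: [0.004, 0.033, 0.999, 0.003]
contact_force: [1.3, 0.5, -0.7]
gripper_width: 1.001
grasp_force: 0.0
```

>>> apply_moves([
  [0, [0, -0.2, -0.2], 0],
  [0, [0, -0.45, -0.4], 0],
  [0, [0, -0.7, -0.5], 0],
  [0, [0, -0.7, -0.5], 0],
  [0, [0, -0.7, -0.5], 0],
])

```text
t: 31.45
eef_pos: [0.4341, -0.0399, 0.3427]
tool_rot: [0.001, 0.036, 0.999, 0.001]
contact_force: [0.3, 1.1, 0.4]
gripper_width: 0.997
grasp_force: 0.0
```

```bash
python3 - <<'E'
from h import *
go(.44,-.04,.3)
P,q=shot('wrist');cv2.imwrite('pics/end.png',q['color'][:,:,::-1]);np.savez('end.npz',**{k:q[k] for k in ('color','P','intrinsics','k1')})
s,_=shot('scene');cv2.imwrite('pics/ends.png',s['color'][:,:,::-1])
for p in(P,s):
  for n in ['gear','padlock','bottle','slim_carton','screw_jar','nail_carton','tape_measure','nail_jar']:
    print(n,[(round(d['confidence'],2),np.round(d['point'],3).tolist()) for d in bot.look_for(p,n)])
drk=lambda h:(h[...,2]<70)|((h[...,0]>28)&(h[...,0]<50)&(h[...,1]>120))
yel=lambda h:(h[...,0]>18)&(h[...,0]<30)&(h[...,1]>170)&(h[...,2]>150)
u=proj(q,[[.438,.1035,.118]])[0].astype(int);print(u)
m=big(q,drk,(max(u[0]-120,0),max(u[1]-110,0),min(u[0]+120,640),min(u[1]+110,330)))
print(m.sum(),boxfit(q,m,[.437,.104,np.pi/2-.07],(-.021,.021,-.027,.045,.069,.049)))
try: c,m=blob(q,yel,(380,50,640,300));print(c,m.sum(),ray2plane(q,[c],.055))
except Exception as e: print(e)
E
```

```text
t 31.45 pos [ 0.4341 -0.0399  0.3427] yaw -4.13 q7 1.39 -> shift [-0.029  0.001  0.214] turn 0 F [0.3 1.1 0.4] w 0.997 g 0.0
gear []
padlock [(0.7, [0.451, -0.263, 0.077])]
bottle [(0.75, [0.448, -0.086, 0.11])]
slim_carton [(0.65, [0.453, -0.26, 0.076]), (0.51, [0.426, 0.08, 0.047])]
screw_jar [(0.94, [0.448, 0.274, 0.093])]
nail_carton [(0.63, [0.425, 0.078, 0.048])]
tape_measure [(0.85, [0.438, 0.096, 0.113]), (0.79, [0.719, 0.371, 0.038])]
nail_jar [(0.66, [0.731, 0.022, 0.076])]
gear [(0.8, [0.466, -0.185, 0.021])]
padlock [(0.5, [0.424, 0.202, 0.007])]
bottle [(0.64, [0.442, -0.096, 0.087])]
slim_carton [(0.64, [0.44, -0.272, 0.067])]
screw_jar [(0.78, [0.441, 0.279, 0.088])]
nail_carton [(0.56, [0.409, 0.078, 0.036])]
tape_measure [(0.91, [0.428, 0.096, 0.104]), (0.64, [0.72, 0.373, 0.038])]
nail_jar [(0.55, [0.727, 0.02, 0.066])]
[453 192]
3038 (array([0.4542375 , 0.09714044, 1.51752501]), np.float64(0.27012046744975515))
[437.10144928 144.5942029 ] 69 [[0.39480897 0.10573263 0.055     ]]
```

```bash
python3 -c "
from station import bot
print(bot.hand_in())"
```

```text
the job is handed in; nothing more can be done
None
```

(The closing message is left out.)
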